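# Tip the carton into the pantry tray

## Robot

A 7-joint arm with a two-finger parallel gripper is mounted at the origin on a cart in front of the work surface, level with it; the furniture and walls round the work are solid. World frame = base frame: x ahead of the robot, y to its left, z up, the work surface at z = 0. Lengths are in mm, angles in rad, forces in N, time in s.
With the tool pointing down it reaches from about 400 to 875 mm from the base axis. Payload 4.4 kg.
Tool frame: the origin (TCP) lies at the very end of the fingers, on their centre line; the grasp point (between the pads) lies 19 mm behind it; z points along the fingers, y is the line along which they close (so a half turn about z gives the same grasp; the last joint's range is limited). The gripper opens to 85 mm and grips with 20 to 120 N. Pads are 22 mm wide; open, the fingers measure 114 mm over their backs; the gripper's body (76 mm by 85 mm) begins 54 mm behind the grasp point. The pads swing forward as they close: fully open they stand 13 mm farther back than shut.
Start: joints at [1.153, 0.628, 0.038, 1.517, -0.027, 0.996, -0.02], TCP at [224.012, -610.194, 192.113] pointing down, gripper open.
Joint ranges: [-3.06, 3.06], [-0.37, 2.12], [-1.25, 1.32], [0.18, 2.47], [-1.1, 4.24], [0.23, 1.98], [-2.94, 2.94]. Speed limits (rad/s): [2.57, 2.57, 3.14, 3.14, 3.14, 3.14, 3.14].

## Interface

Orientations are given as [roll, pitch, yaw] about the fixed x, y, z axes, in that order (R = Rz(yaw) Ry(pitch) Rx(roll)).
In Python, from cell import sensors, get_image, camera_params, order gives the robot as it stands.
- The arm moves only by the shell command python3 -m inch 'ROWS' [OPENING]. ROWS is JSON, a list that holds one entry, the list of rows, each a list of 4 numbers: the shift along the tool's x, y, z in cm, then the turn about the tool's z in degrees. A call has 1 to 8 rows; each row is the pose to reach, as a shift and turn from the pose commanded when the call began, along the tool's axes at that moment; what a row does not reach only later rows make up. A row lasts 1/12 s, in which the tool goes at most 41.7 mm and 7.16 degrees, less where a joint would pass 70% of its speed; a pose out of reach is approached as far as the arm can. A call with a gripper value outside its range is refused whole. OPENING is the finger opening in cm, from 0 to 8.54, set as the call begins (- or left out, the last holds). The fingers move at their own pace and stop on an object; the grip force is fixed at half the most. Time passes only in rows, so rows that repeat a pose let the fingers close. It gives the time, the measured TCP pose, the force, the opening and the grip force at its end, in the units of the state.
- sensors.read_state(): the state, without advancing time (a new reading comes with each control period).
- get_image(name): name is "scene" or "top"; returns the picture (384x512x3 uint8, blue, green, red); there is no depth.
- camera_params(name): a dict with "mtx" (3x3 intrinsics, pixels), "D" ([k1, k2, p1, p2, k3] as OpenCV has them; the pictures are not rectified), "rvec" (rotation vector, rad) and "tvec" (3), from world to camera coordinates, as OpenCV has them. Camera axes: x right, y down, z forward; pixel columns grow to the right and rows downward; lengths in mm; the calibration is good to about 2 mm. A picture is of the moment at which its call begins. camera_params takes no time and is no camera call.
- order.finish_job(): hands the job in; it is judged then, once.
The state is a dict: "clock": time; "qpos": joint angles; "qd": joint speeds; "tau": joint torques, N m; "eef_pos": TCP position; "tool_rot": TCP orientation; "force": force on the tool from outside, world axes, zero at the start; "torque": the same for the moment, N m; "width": finger opening in mm; "gripper_force": force on a finger pad.
Only numpy, scipy, OpenCV 4.12 (cv2) and the standard library are available. Lean on these libraries where they do the work, as an engineer would, in place of code of your own. Each camera call takes 0.05 s, during which the arm holds its last target. There are 200 camera calls.

## Task

Lay the standing cardboard carton on its side in the low wooden tray behind it: slide it away from you until its foot butts squarely against the tray's raised front edge, then push high on its near face so that it tips over that edge and lies in the tray. Finally push it along by its bottom end until its top end meets the rubber bumper on the upright metal fence, and hold it pressed firmly there for a moment, with about 5 N more than it takes to slide it. The carton is thin card, so feel for each stop, never push it with more than 16 N, and leave the mug, the tumbler and the bowl where they stand.

Things in the scene. Friction and masses are not known exactly. Their poses are not given: they have to be found in the camera images.
- carton: Closed plain cardboard carton standing upright in front of the tray, 96 (x) x 104 (y) x 150 mm (z), 0.3 to 0.5 kg, weight central, too wide to grasp. Origin: centre of its underside. Its x axis points at the tray, up to 0.1 rad off the tray's x, 10 to 28 mm short of the front edge and up to 4 mm off the tray's middle line.
- carton_top (a point): Centre of the carton's top end, 150 mm along the carton's z axis from its origin. Standing, the carton's glossy foot slides easily (1 to 3 N) when pushed up to half-way up its face; lying on the tray it drags more (2 to 7 N). Meeting a stop shows as a rise above that. To tip it, let the pushing point rise along the arc about the tray's edge: finger pads grip the card, and a level push wedges.
- tray: Fixed low wooden tray, 196 long (x, away from the robot) x 142 wide (y): a 14 mm thick board whose square front edge is the stop for the carton's foot; the carton, just tipped over, lies on its upper face and still overhangs the edge by 14 to 40 mm. Side rails 12 mm high, 122 mm apart, start 20 mm behind the edge. Origin: middle of the front edge at worktop level; x points into the tray, z up.
- fence: Upright fixed aluminium end plate across the tray, 118 wide, 75 mm high above the board, 184 to 188 mm behind the tray's edge. Origin: middle of its near face at worktop level; x as the tray's. On it sits a stiff rubber bumper pad, 60 wide, 50 high, centred 55 mm up, whose face stands 6 to 30 mm in front of the plate: it is screwed in or out each time and its setting is not reported.
- mug_red: Bystander: dull red mug, 94 mm high, to the right of the tray. Origin: centre of its underside.
- tumbler: Bystander: clear glass tumbler, 77 mm across, 94 mm high, to the left of the tray. Origin: centre of its underside.
- bowl: Bystander: small green bowl, 97 mm across, 52 mm high, to the left of the tray. Origin: centre of its underside.

How it is judged (in metres and radians):
On the way, in this order (a step that is already met when the one before it is completed fails the run):
1. the upright carton's foot is pressed against the tray's front edge (contact force between carton and tray above 1 N and angle between carton's own z axis and vertical below 0.15 rad), for 0.05 s.
2. the carton lies on its side on the tray, top end towards the fence (angle between carton's own z axis and vertical between 1.5 and 1.64 rad and x of carton_top in the frame of tray above 0.1 m and linear speed of carton below 0.02 m/s), for 0.2 s.
3. the carton's top end is pressed against the fence's bumper with more than 3 N (contact force between carton and fence above 3 N and angle between carton's own z axis and vertical above 1.5 rad), for 0.1 s.
At the end, for the whole second after the job is handed in: The carton lies flat in the tray (within 0.04 rad) on the side that faced the tray, between the rails, fully on the board with no overhang at the front edge, its top end up against the bumper (within 32 mm of the fence plate) and square to the fence within 0.05 rad, at rest (angle between carton's own z axis and vertical between 1.53 and 1.61 rad and angle between carton's own x axis and vertical above 3 rad and x of carton_top in the frame of fence above -0.032 m and x of carton in the frame of tray above -0.002 m and y of carton_top in the frame of fence between -0.012 and 0.012 m and angle between the z axis of carton and the x axis of fence, either way round below 0.05 rad and linear speed of carton below 0.01 m/s); the robot touches nothing.
It fails at once if the robot pushes the carton with more than 16 N (contact force between any of the fingers, the arm and carton above 16 N).
It fails at once if the mug, the tumbler or the bowl is moved more than 20 mm (distance of any of mug_red, tumbler, bowl from where it was at the start of the episode above 0.02 m).
It also fails if it takes over 72 s, if anything falls off the work surface, if the arm or the gripper's body presses on something with over 40 N, if the wrist force passes 120 N, or if a joint passes its speed limit or range.

## Working session

There is one attempt and no reset: what is moved stays moved. The work goes in short steps, Python scripts to look and compute and a shell command to move; the robot and the scene stay as the last step left them, time stands still between calls to the robot, and variables do not carry over. Pictures are saved under pics/ and viewed, at most 10 in all, crops included, and the job is handed in when it is done.

```bash
ls; mkdir -p pics; python3 - <<'E'
from cell import sensors, get_image, camera_params
import cv2
for n in("scene","top"):
    cv2.imwrite(f"pics/{n}0.png",get_image(n)); p=camera_params(n); print(n,p)
s=sensors.read_state(); print(s)
E
```

```text
pics
scene {'mtx': array([[387.36550792,   0.        , 255.28742319],
       [  0.        , 387.36550792, 188.22090513],
       [  0.        ,   0.        ,   1.        ]]), 'D': array([-0.10105624,  0.        ,  0.        ,  0.        ,  0.        ]), 'rvec': array([ 0.66148874, -2.66629307,  1.12320954]), 'tvec': array([498.9993823 , 353.54356894, 879.57273103])}
top {'mtx': array([[483.31343595,   0.        , 253.16078478],
       [  0.        , 483.31343595, 193.87068597],
       [  0.        ,   0.        ,   1.        ]]), 'D': array([0.07078644, 0.        , 0.        , 0.        , 0.        ]), 'rvec': array([ 2.11736081, -2.17857419,  0.15380716]), 'tvec': array([-110.16355573,  636.13781362, 1272.45492147])}
{'clock': 0.1, 'qpos': array([ 1.15319274,  0.62924504,  0.03845844,  1.51829226, -0.02698366,
        0.99629325, -0.01998683]), 'qd': array([ 0.00110175, -0.00256171, -0.00132653, -0.00160504, -0.00073382,
        0.00093849, -0.00021719]), 'tau': array([ 3.71482849e-03, -5.64539552e+01,  1.23096831e+00, -1.93973690e+01,
        1.13748774e-02,  5.50371260e-03, -2.66792011e-05]), 'eef_pos': array([ 223.77940529, -609.58517017,  191.279169  ]), 'tool_rot': array([-3.13987355e+00,  3.91324956e-05,  3.51814070e-01]), 'force': array([-0.03370763, -0.42849053,  0.03615313]), 'torque': array([-0.05310808, -0.03865334, -0.01429414]), 'gripper_force': 0.0, 'width': 85.14577192781844}
```

View pics/scene0.png

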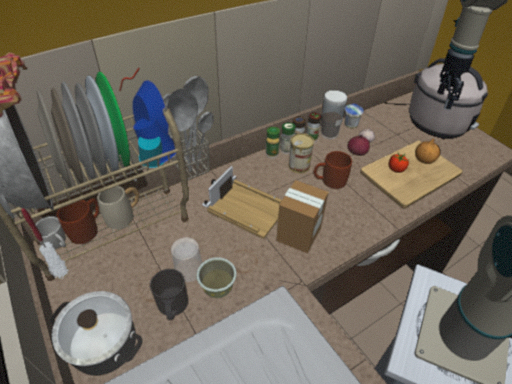

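View pics/top0.png

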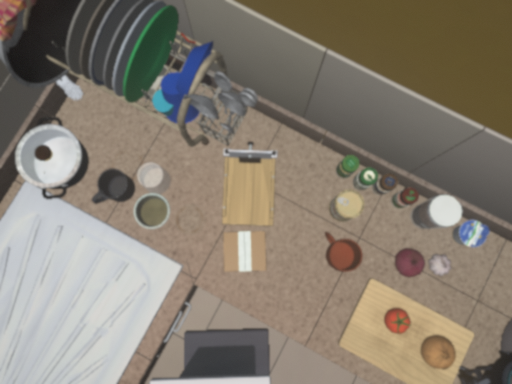

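The scene shows the brown carton at about (302,217), the tray at (245,205) and the fence at (222,187). The top view shows the carton's top at (225–266, 231–271), the tray at (223–274, 157–226) and the fence at row ~153. I'll zoom in for the corners.

```bash
python3 - <<'E'
import cv2,numpy as np
a=cv2.imread("pics/top0.png")[140:285,205:290]; b=cv2.imread("pics/scene0.png")[160:260,195:335]
a=cv2.resize(a,None,fx=4,fy=4,interpolation=cv2.INTER_CUBIC)
b=cv2.resize(b,None,fx=3,fy=3,interpolation=cv2.INTER_CUBIC)
c=np.zeros((580,340+420+10,3),np.uint8); c[:580,:340]=a; c[:300,350:770]=b
for k in range(0,340,40): cv2.putText(c,str(205+k//4),(k,8),0,.3,(255,255,255)); cv2.line(c,(k,8),(k,12),(255,255,255))
for k in range(0,580,40): cv2.putText(c,str(140+k//4),(0,k+4),0,.3,(0,255,255))
cv2.imwrite("pics/crop0.png",c)
E
```

```text
(no output)
```

View pics/crop0.png

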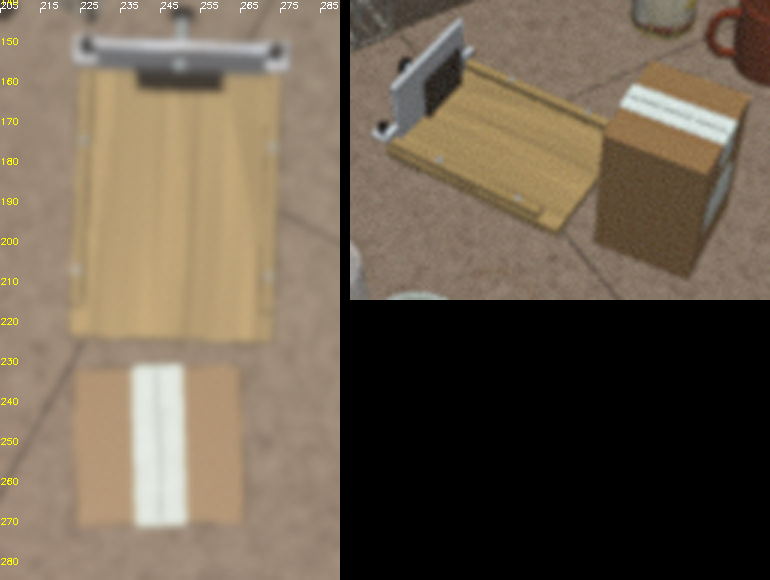

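The crop (×4, offset 205,140) shows the carton's top corners at (75,366), (238,363), (243,523) and (79,525). The tray's front edge runs (69,336)–(271,341), and the bumper is the dark block at (137–223, 70–90).

```bash
cat > h.py <<'E'
import cv2,numpy as np
from cell import camera_params
def ray(n,uv):
    p=camera_params(n);R=cv2.Rodrigues(p["rvec"])[0];c=-R.T@np.ravel(p["tvec"])
    q=cv2.undistortPoints(np.array([[uv]],float),p["mtx"],p["D"])[0,0]
    return c,R.T@np.array([*q,1])
def at(n,uv,z):
    c,d=ray(n,uv); return (c+d*(z-c[2])/d[2])[:2]
def px(n,X):
    p=camera_params(n); return cv2.projectPoints(np.array([X],float),p["rvec"],p["tvec"],p["mtx"],p["D"])[0].ravel()
E
python3 - <<'E'
from h import *
T=lambda u,v,z:at("top",(u/4+205-.4,v/4+140-.4),z)
C=[T(75,366,150),T(238,363,150),T(243,523,150),T(79,525,150)]
for p in C: print(p.round(1))
C=np.array(C);print("top ctr",C.mean(0).round(1)); 
e=[C[0]-C[3],C[1]-C[2],C[0]-C[1],C[3]-C[2]]
print([(np.linalg.norm(v).round(1),np.arctan2(v[1],v[0]).round(3)) for v in e])
L=T(69,336,14);Rr=T(271,341,14);print("tray",L.round(1),Rr.round(1),np.linalg.norm(L-Rr)); v=L-Rr;print("yaw",np.arctan2(v[1],v[0])-np.pi/2,"mid",(L+Rr)/2)
for a,b,z in[((69,336),(79,72),14),((271,341),(281,72),14),((137,88),(223,90),94),((76,40),(288,46),89),((137,70),(223,72),89)]:
    A=T(*a,z);B=T(*b,z);v=B-A;print(A.round(1),B.round(1),np.linalg.norm(v).round(1),np.arctan2(v[1],v[0]).round(3))
yy=np.arctan2(v[1],v[0])
for n,u,z in[("mug",(343,256),90),("tumbler",(150,175),90),("bowl",(151,211),50)]:print(n,at("top",u,z).round(0))
# scene check of the carton's top & base
for X in [*[(*c,150) for c in C],*[(*c,0) for c in C]]: print(px("scene",X).round(1), ((px("scene",X)-[195,160])*3+[350,0]).round(0))
E
```

```text
[526.7 -51.4]
[ 525.7 -152.4]
[ 427.9 -152.4]
[429.6 -52.1]
top ctr [ 477.5 -102.1]
[(np.float64(97.1), np.float64(0.007)), (np.float64(97.7), np.float64(-0.001)), (np.float64(101.0), np.float64(1.56)), (np.float64(100.3), np.float64(1.554))]
tray [556.6 -39.4] [ 549.2 -178.9] 139.6974991392034
yaw -0.05337852580735425 mid [ 552.91941112 -109.16339831]
[556.6 -39.4] [742.8 -50.1] 186.5 -0.057
[ 549.2 -178.9] [ 738.7 -192.4] 190.0 -0.071
[713.2 -92.7] [ 710.2 -149.5] 57.0 -1.623
[748.  -52.7] [ 739.8 -193.9] 141.4 -1.628
[726.4 -92.8] [ 723.4 -150. ] 57.3 -1.623
mug [ 458. -355.]
tumbler [684. 143.]
bowl [593. 148.]
[278.2 204. ] [600. 132.]
[294.5 180. ] [648.  60.]
[328.7 192.2] [751.  97.]
[314.1 217.5] [707. 173.]
[275.3 240.7] [591. 242.]
[290.3 216.9] [636. 171.]
[321.1 228.9] [728. 207.]
[307.5 253.8] [687. 281.]
```

Carton, tray (yaw ≈ −0.055) and fence all agree with the given sizes: gap ≈ 26 mm, and the carton sits about 3 mm left of the middle line. The low push has to clear the gripper body over the 150 mm top, so TCP z ≈ 80. I'll write a helper for the shifts.

```bash
cat >> h.py <<'E'
from scipy.spatial.transform import Rotation as Ro
PHI=-0.055; O=np.array([552.9,-109.2]); EX=np.array([np.cos(PHI),np.sin(PHI)]); EY=np.array([-EX[1],EX[0]])
def tray(p): d=np.asarray(p)[:2]-O; return d@EX,d@EY
def world(x,y): return O+x*EX+y*EY
def to(x,y,z,yaw=PHI):
    "shift in cm along the tool axes and turn (deg) to world pose"
    from cell import sensors
    s=sensors.read_state(); R=Ro.from_euler("xyz",s["tool_rot"])
    sh=R.inv().apply(np.array([x,y,z])-s["eef_pos"])/10
    print("shift cm",sh.round(2),"turn deg",np.degrees(s["tool_rot"][2]-yaw).round(2))
E
python3 -c "
from h import *
to(340,-380,200); to(400,-100.5,200)
print(tray([428.7,-102.2]),tray([477.5,-102.1]))"
```

```text
shift cm [ 18.82 -17.55  -0.84] turn deg 23.31
shift cm [ 34.09 -41.72  -0.8 ] turn deg 23.31
(np.float64(-124.39700077489918), np.float64(0.16185861030137783)) (np.float64(-75.67628939800709), np.float64(2.9443544197460523))
```

```bash
python3 -m inch '[[[2,-2.5,-0.8,3],[4.5,-5.5,-0.8,8],[7,-8.5,-0.8,14],[9.5,-11.5,-0.8,20],[12,-14.5,-0.8,23.3],[14.5,-17.5,-0.8,23.3],[17,-20.5,-0.8,23.3],[19,-23.5,-0.8,23.3]]]' 2.5; python3 -c "
from h import *
to(400,-100.5,200);to(400,-100.5,81)"
```

```text
clock: 0.77
eef_pos: [322.3, -321.7, 200.0]
tool_rot: [-3.141, -0.0, -0.054]
force: [1.5, -0.1, 0.4]
width: 25.0
gripper_force: 0.0
shift cm [ 6.570e+00 -2.251e+01  1.000e-02] turn deg 0.08
shift cm [  6.56 -22.5   11.91] turn deg 0.08
```

```bash
python3 -m inch '[[[1,-4,0,0],[2.2,-8,0,0],[3.4,-12,0,0],[4.6,-16,0,0],[5.8,-20,0,0],[6.5,-22.5,0,0],[6.5,-22.5,3,0],[6.5,-22.5,3,0]]]'; python3 -c "
from h import *
to(400,-100.5,81)"
```

```text
clock: 1.43
eef_pos: [396.6, -100.6, 167.5]
tool_rot: [-3.14, 0.006, -0.05]
force: [-1.0, -0.3, -0.7]
width: 25.3
gripper_force: 0.0
shift cm [ 0.39 -0.01  8.65] turn deg 0.29
```

```bash
python3 -m inch '[[[0.2,0,2.5,0],[0.2,0,5,0],[0.2,0,7,0],[0.2,0,8.4,0],[0.2,0,8.6,0],[0.2,0,8.6,0],[0.2,0,8.6,0]]]'; python3 -c "
from h import *
from cell import sensors
to(400,-100.5,81);s=sensors.read_state();print(s['eef_pos'],s['force'],tray(s['eef_pos']))"
```

```text
clock: 2.02
eef_pos: [400.9, -103.9, 84.8]
tool_rot: [3.141, -0.0, -0.056]
force: [-0.0, -0.3, 0.3]
width: 25.1
gripper_force: 0.0
shift cm [-0.1  -0.34  0.38] turn deg -0.07
[ 400.85638191 -103.92081727   84.84542695] [-0.01020366 -0.34341946  0.28156355] (np.float64(-152.10391876662817), np.float64(-3.0869836139381914))
```

```bash
python3 -m inch '[[[0,-0.4,0.3,0],[0,-0.4,0.3,0],[0,-0.4,0.3,0],[0,-0.4,0.3,0]]]'; python3 -c "
from h import *
from cell import sensors
s=sensors.read_state();print(s['eef_pos'],s['force'],tray(s['eef_pos']))"
```

```text
clock: 2.35
eef_pos: [401.2, -99.1, 81.6]
tool_rot: [3.141, -0.001, -0.055]
force: [0.8, -0.9, -0.2]
width: 25.2
gripper_force: 0.0
[401.16267102 -99.06797407  81.56968901] [ 0.76663988 -0.91532612 -0.23119497] (np.float64(-152.0648646361162), np.float64(1.7753589220941794))
```

```bash
python3 -m inch '[[[0.5,0,0.05,0],[1,0,0.05,0],[1.2,0,0.05,0],[1.4,0,0.05,0],[1.6,0,0.05,0],[1.8,0,0.05,0]]]'; python3 -m inch '[[[0.2,0,0,0],[0.4,0,0,0],[0.6,0,0,0]]]';python3 -m inch '[[[0.2,0,0,0],[0.4,0,0,0],[0.6,0,0,0]]]'
```

```text
clock: 2.85
eef_pos: [417.6, -99.8, 80.4]
tool_rot: [-3.141, 0.003, -0.055]
force: [-3.1, 0.9, 2.0]
width: 25.3
gripper_force: 1.3
clock: 3.1
eef_pos: [424.5, -100.3, 80.5]
tool_rot: [-3.141, 0.001, -0.055]
force: [-2.1, 1.0, 0.9]
width: 25.0
gripper_force: 1.1
clock: 3.35
eef_pos: [431.0, -100.8, 80.6]
tool_rot: [-3.142, 0.0, -0.055]
force: [-2.0, 0.5, 0.8]
width: 25.6
gripper_force: 1.0
```

Sliding at about 2 N. I'll continue in small steps towards the stop, expected near TCP x ≈ 442.

```bash
python3 -m inch '[[[0.2,0,0,0],[0.4,0,0,0],[0.6,0,0,0]]]'; python3 -m inch '[[[0.1,0,0,0],[0.2,0,0,0],[0.3,0,0,0]]]'; python3 -m inch '[[[0.1,0,0,0],[0.2,0,0,0]]]'
```

```text
clock: 3.6
eef_pos: [437.0, -101.1, 80.6]
tool_rot: [-3.142, -0.0, -0.055]
force: [-1.8, 0.4, 1.2]
width: 25.0
gripper_force: 1.0
clock: 3.85
eef_pos: [439.7, -101.3, 80.6]
tool_rot: [-3.142, 0.0, -0.055]
force: [-3.6, 0.1, 0.8]
width: 25.2
gripper_force: 1.1
clock: 4.02
eef_pos: [441.7, -101.5, 80.6]
tool_rot: [3.142, 0.0, -0.055]
force: [-2.0, 0.0, 0.9]
width: 25.0
gripper_force: 1.1
```

```bash
python3 -c "
from cell import get_image
import cv2,numpy as np
a=get_image('top')[140:285,205:290]; b=get_image('scene')[160:260,195:335]
a=cv2.resize(a,None,fx=4,fy=4,interpolation=2);b=cv2.resize(b,None,fx=3,fy=3,interpolation=2)
c=np.zeros((580,770,3),np.uint8);c[:,:340]=a;c[:300,350:]=b;cv2.imwrite('pics/c1.png',c)"
```

```text
(no output)
```

View pics/c1.png

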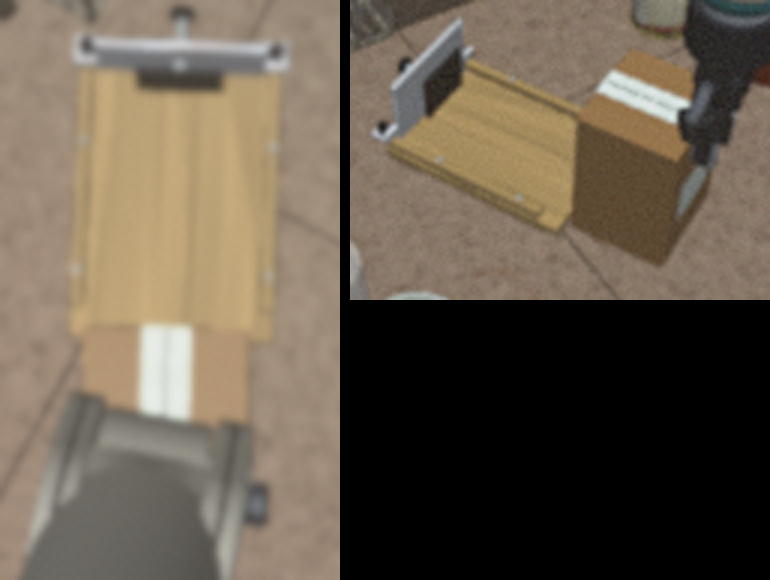

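The top view shows the carton's far top edge from (81,325) to (247,327) in crop pixels, nearly square. The scene shows it close to the tray edge. I'll compare with where a butted carton would appear.

```bash
python3 -c "
from h import *
for gap in (0,3,8):
  for y in(52,-52):
    p=px('top',[*world(-gap,y+2),150]); print(gap,y,((p+.4-[205,140])*4).round(1))
a=at('top',(81/4+204.6,325/4+139.6),150);b=at('top',(247/4+204.6,327/4+139.6),150);print(tray(a),tray(b))"
```

```text
0 52 [ 80.3 318.9]
0 -52 [247.5 323.3]
3 52 [ 80.1 323.7]
3 -52 [247.4 328.1]
8 52 [ 79.8 331.7]
8 -52 [247.2 336.1]
(np.float64(-3.8089685970799927), np.float64(53.428100579329445)) (np.float64(-2.33386414069557), np.float64(-49.75114219941065))
```

```bash
python3 -m inch '[[[0.1,0,0,0],[0.2,0,0,0]]]'; python3 -m inch '[[[0.1,0,0,0],[0.2,0,0,0]]]'
```

```text
clock: 4.28
eef_pos: [443.7, -101.6, 80.6]
tool_rot: [3.142, 0.0, -0.055]
force: [-1.9, -0.1, 1.3]
width: 24.9
gripper_force: 1.1
clock: 4.45
eef_pos: [445.4, -101.6, 80.6]
tool_rot: [-3.141, 0.001, -0.055]
force: [-3.7, 0.5, 2.7]
width: 24.8
gripper_force: 1.8
```

```bash
python3 -m inch '[[[0.05,0,0,0],[0.05,0,0,0]]]'; python3 -m inch '[[[0.05,0,0,0],[0.05,0,0,0]]]'
```

```text
clock: 4.62
eef_pos: [445.9, -101.6, 80.6]
tool_rot: [-3.141, 0.001, -0.055]
force: [-2.3, 0.4, 2.4]
width: 25.2
gripper_force: 1.8
clock: 4.78
eef_pos: [446.3, -101.6, 80.6]
tool_rot: [-3.141, 0.001, -0.055]
force: [-4.0, 0.9, 3.0]
width: 25.0
gripper_force: 2.2
```

```bash
python3 -m inch '[[[0.05,0,0,0],[0.1,0,0,0]]]'; python3 -m inch '[[[0.05,0,0,0],[0.1,0,0,0],[0.1,0,0,0]]]'
```

```text
clock: 4.95
eef_pos: [447.5, -101.6, 80.6]
tool_rot: [-3.141, 0.001, -0.055]
force: [-4.8, 0.8, 3.4]
width: 25.1
gripper_force: 2.4
clock: 5.2
eef_pos: [448.0, -101.8, 80.6]
tool_rot: [-3.142, 0.001, -0.055]
force: [-5.2, 0.3, 4.1]
width: 24.4
gripper_force: 2.8
```

The stop is met: −5 N against 2 N when sliding. I'll back off, rise, widen the fingers and check squareness.

```bash
python3 -m inch '[[[-0.4,0,0,0],[-1,0,0,0],[-1.5,0,0,0],[-1.5,0,-2,0],[-1.5,0,-4.5,0],[-1.5,0,-4.5,0],[-1.5,0,-4.5,0]]]' 5; python3 -c "
from cell import get_image
import cv2,numpy as np
a=get_image('top')[140:285,205:290]; b=get_image('scene')[160:260,195:335]
a=cv2.resize(a,None,fx=4,fy=4,interpolation=2);b=cv2.resize(b,None,fx=3,fy=3,interpolation=2)
c=np.zeros((580,770,3),np.uint8);c[:,:340]=a;c[:300,350:]=b;cv2.imwrite('pics/c2.png',c)"
```

```text
clock: 5.78
eef_pos: [435.6, -101.3, 126.8]
tool_rot: [3.141, -0.005, -0.055]
force: [-0.4, 1.0, 0.5]
width: 50.2
gripper_force: 0.0
```

View pics/c2.png

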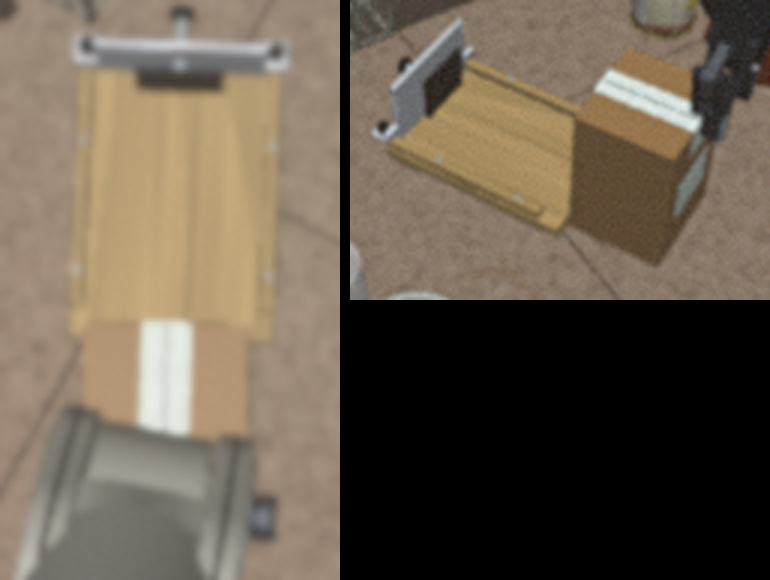

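The far edge now runs (82,320)–(248,323), matching the butted prediction within 2 px and square. Now I'll tip along the arc, in chunks.

```bash
python3 -m inch '[[[0.5,0,0,0],[0.9,0,0,0],[1.1,0,0,0],[1.6,0,-0.4,0],[2.2,0,-0.8,0]]]'; python3 -m inch '[[[0.5,0,-0.36,0],[1,0,-0.7,0]]]'
```

```text
clock: 6.3
eef_pos: [455.7, -102.1, 133.4]
tool_rot: [-3.141, 0.001, -0.055]
force: [0.1, 0.7, -0.1]
width: 49.7
gripper_force: 0.0
clock: 6.47
eef_pos: [466.7, -102.8, 141.1]
tool_rot: [3.142, -0.001, -0.055]
force: [0.3, 0.4, -0.4]
width: 50.0
gripper_force: 0.0
```

```bash
python3 -c "
from cell import get_image
import cv2,numpy as np
a=get_image('top')[140:285,205:290]; b=get_image('scene')[120:260,195:355]
a=cv2.resize(a,None,fx=4,fy=4,interpolation=2);b=cv2.resize(b,None,fx=2.6,fy=2.6,interpolation=2)
c=np.zeros((580,770,3),np.uint8);c[:,:340]=a;c[:b.shape[0],350:350+b.shape[1]]=b;cv2.imwrite('pics/c3.png',c)"
```

```text
(no output)
```

View pics/c3.png

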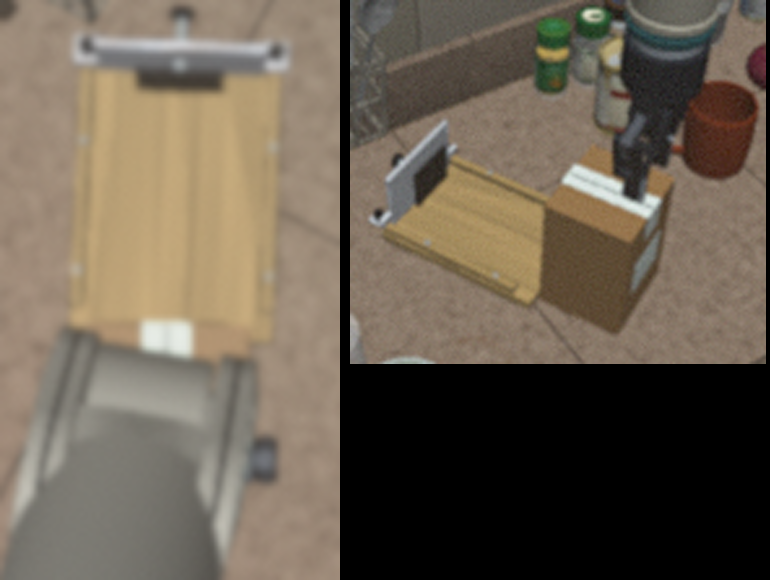

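The fingers slid over the carton's top: half open, they end higher than assumed. The carton still stands upright and butted. I'll retreat and come back lower with the fingers nearly shut.

```bash
python3 -m inch '[[[0,0,-1.5,0],[-1,0,-1.5,0],[-2,0,-1.5,0],[-3.5,0,-1.5,0],[-3.5,0,0,0],[-3.5,0,2,0],[-3.5,0,2.7,0],[-3.5,0,2.7,0]]]' 2.5; python3 -m inch '[[[0,0,0,0],[0,0,0,0],[0,0,0,0]]]'
```

```text
clock: 7.23
eef_pos: [428.0, -100.4, 112.1]
tool_rot: [-3.141, 0.005, -0.055]
force: [-0.1, -0.5, 0.0]
width: 25.0
gripper_force: 0.0
clock: 7.48
eef_pos: [431.3, -100.9, 114.3]
tool_rot: [3.141, -0.001, -0.055]
force: [0.0, -0.0, 1.5]
width: 24.8
gripper_force: 0.0
```

```bash
python3 -m inch '[[[0.5,0,0,0],[1,0,0,0],[1.3,0,0,0],[1.5,0,0,0],[1.6,0,0,0]]]'; python3 -m inch '[[[0.1,0,0,0],[0.2,0,0,0]]]'
```

```text
clock: 7.9
eef_pos: [447.4, -101.7, 113.7]
tool_rot: [3.142, -0.0, -0.055]
force: [-0.2, -0.1, -0.8]
width: 25.0
gripper_force: 0.0
clock: 8.07
eef_pos: [448.7, -101.7, 113.5]
tool_rot: [-3.142, 0.0, -0.055]
force: [0.5, 0.7, 0.9]
width: 25.0
gripper_force: 0.0
```

```bash
python3 -m inch '[[[0.1,0,0,0],[0.2,0,0,0]]]'; python3 -m inch '[[[0.1,0,0,0],[0.2,0,0,0]]]';  python3 -m inch '[[[0.1,0,0,0],[0.2,0,0,0]]]'
```

```text
clock: 8.23
eef_pos: [450.7, -101.9, 113.6]
tool_rot: [3.142, 0.0, -0.055]
force: [-0.7, -0.2, 0.6]
width: 25.0
gripper_force: 0.0
clock: 8.4
eef_pos: [452.8, -102.0, 113.6]
tool_rot: [3.142, -0.0, -0.055]
force: [-0.1, -0.8, 0.3]
width: 25.1
gripper_force: 0.0
clock: 8.57
eef_pos: [454.8, -102.1, 113.6]
tool_rot: [3.142, 0.0, -0.055]
force: [0.6, -0.7, -0.3]
width: 24.8
gripper_force: 0.0
```

```bash
python3 -c "
from cell import get_image
import cv2,numpy as np
b=get_image('scene')[150:250,255:345]
b=cv2.resize(b,None,fx=6,fy=6,interpolation=2)
from h import *
for X in [*[(*world(x,y+1.5),z) for x in(0,-96) for y in(52,-52) for z in (150,)],(*world(-96,53.5),0),(*world(0,53.5),0)]:
  p=(px('scene',X)-[255,150]+.5)*6; cv2.circle(b,tuple(int(v) for v in p),3,(0,0,255),-1)
for X in [(454.8,-102.1,z) for z in(114,134,150)]:
  p=(px('scene',X)-[255,150]+.5)*6; cv2.circle(b,tuple(int(v) for v in p),3,(255,255,0),-1)
cv2.imwrite('pics/c4.png',b)"
```

```text
(no output)
```

View pics/c4.png

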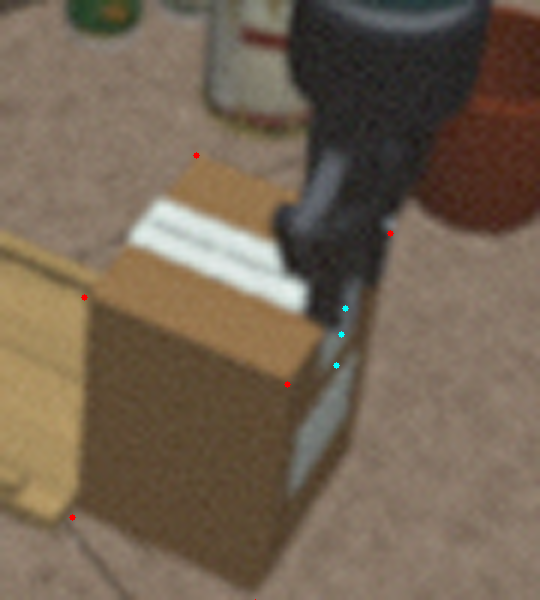

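The dark finger seems to end at about (322,325), i.e. at or above the carton's top, while the cyan TCP marks lie lower on the near face. I'll compare with the picture taken at z = 80.

```bash
python3 - <<'E'
from h import *
f=lambda X:((px("scene",X)-[195,160])*3+[350,0]).round(0)
for z in(80,95,110,120,135,150):
    print(z,"c1 left finger",f((441.7,-101.5+20,z)),"axis",f((441.7,-101.5,z)))
g=lambda X:((px('scene',X)-[255,150]+.5)*6).round(0)
for z in(114,130,150,165): print(z,"c4 left finger",g((454.8,-102+20,z)))
b=cv2.imread("pics/c4.png"); a=cv2.imread("pics/c1.png")[100:230,620:760]
b=b[250:420,250:420]; a=cv2.resize(a,None,fx=2.8,fy=2.8); b=cv2.resize(b,None,fx=2.2,fy=2.2)
o=np.zeros((380,780,3),np.uint8); o[:a.shape[0],:a.shape[1]]=a; o[:b.shape[0],400:400+b.shape[1]]=b
o=np.clip(o*1.7,0,255).astype(np.uint8); cv2.imwrite("pics/c5.png",o)
E
```

```text
80 c1 left finger [697. 198.] axis [706. 183.]
95 c1 left finger [699. 187.] axis [708. 172.]
110 c1 left finger [701. 175.] axis [710. 160.]
120 c1 left finger [703. 168.] axis [711. 152.]
135 c1 left finger [705. 156.] axis [713. 141.]
150 c1 left finger [707. 144.] axis [715. 129.]
114 c4 left finger [319. 396.]
130 c4 left finger [323. 371.]
150 c4 left finger [328. 339.]
165 c4 left finger [332. 315.]
```

View pics/c5.png

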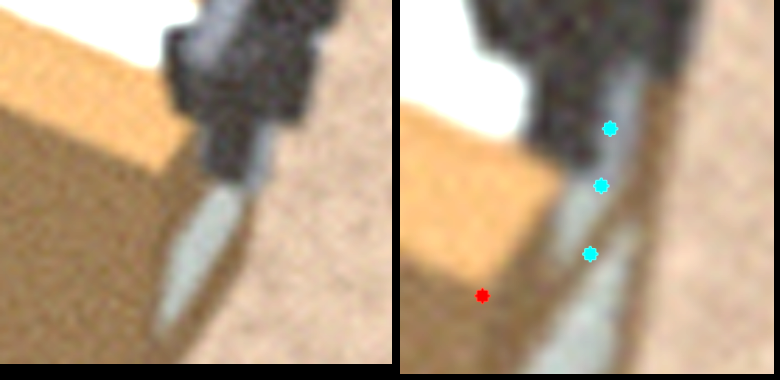

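Both pictures put the finger ends about 40 mm above the reported TCP. That agrees with touching at reading z = 80 and missing at 114. So I'll push at reading z ≈ 82 (real height ≈ 122), with the arc from there.

```bash
python3 -m inch '[[[-0.5,0,0,0],[-1.3,0,0,0],[-2,0,0,0],[-2,0,1.5,0],[-2,0,3.1,0],[-2,0,3.1,0],[-2,0,3.1,0],[-2,0,3.1,0]]]';  python3 -m inch '[[[0.3,0,0,0],[0.6,0,0,0],[0.9,0,0,0],[1.1,0,0,0],[1.1,0,0,0]]]'
```

```text
clock: 9.28
eef_pos: [434.6, -101.1, 83.1]
tool_rot: [3.142, -0.0, -0.055]
force: [-0.1, -0.9, 0.2]
width: 25.1
gripper_force: 0.0
clock: 9.7
eef_pos: [445.3, -101.5, 82.7]
tool_rot: [-3.141, 0.001, -0.055]
force: [-1.0, 0.6, 1.1]
width: 24.8
gripper_force: 1.0
```

```bash
python3 -m inch '[[[0.25,0,-0.2,0],[0.5,0,-0.4,0],[1,0,-0.8,0]]]'; python3 -m inch '[[[0.25,0,-0.2,0],[0.5,0,-0.35,0],[1.05,0,-0.7,0]]]'
```

```text
clock: 9.95
eef_pos: [455.2, -101.8, 90.5]
tool_rot: [-3.141, 0.002, -0.055]
force: [-0.8, 1.3, -1.0]
width: 24.7
gripper_force: 0.6
clock: 10.2
eef_pos: [466.1, -102.7, 97.7]
tool_rot: [-3.142, 0.001, -0.055]
force: [-1.6, -0.1, -1.6]
width: 25.4
gripper_force: 0.5
```

```bash
python3 -m inch '[[[0.5,0,-0.3,0],[1.1,0,-0.62,0],[1.7,0,-0.9,0],[2.25,0,-1.13,0]]]'; python3 -m inch '[[[0.6,0,-0.2,0],[1.2,0,-0.42,0],[1.8,0,-0.6,0],[2.4,0,-0.72,0]]]'
```

```text
clock: 10.53
eef_pos: [490.1, -104.2, 109.4]
tool_rot: [3.141, -0.001, -0.055]
force: [-1.4, -0.5, 0.5]
width: 25.0
gripper_force: 0.3
clock: 10.87
eef_pos: [513.6, -105.3, 116.4]
tool_rot: [3.142, -0.001, -0.055]
force: [-0.4, -0.6, 0.5]
width: 25.1
gripper_force: 0.1
```

```bash
python3 -m inch '[[[0.6,0,-0.12,0],[1.2,0,-0.2,0],[1.85,0,-0.26,0],[2.5,0,-0.28,0]]]'; python3 -m inch '[[[0.6,0,0,0],[1.2,0,0,0],[1.8,0,0,0],[2.4,0,0,0],[2.4,0,0,0]]]'; python3 -c "
from cell import get_image
import cv2,numpy as np
a=get_image('top')[140:285,205:290]; b=get_image('scene')[120:260,195:355]
a=cv2.resize(a,None,fx=4,fy=4,interpolation=2);b=cv2.resize(b,None,fx=2.6,fy=2.6,interpolation=2)
c=np.zeros((580,770,3),np.uint8);c[:,:340]=a;c[:b.shape[0],350:350+b.shape[1]]=b;cv2.imwrite('pics/c6.png',c)"
```

```text
clock: 11.2
eef_pos: [538.5, -106.7, 119.0]
tool_rot: [-3.142, -0.0, -0.055]
force: [1.0, -0.5, -0.3]
width: 25.2
gripper_force: 0.0
clock: 11.62
eef_pos: [563.2, -108.0, 118.9]
tool_rot: [3.142, -0.001, -0.055]
force: [0.1, 0.9, 0.1]
width: 25.3
gripper_force: 0.0
```

```bash
python3 -m inch '[[[-1,0,-2,0],[-4,0,-3,0],[-8,0,-3,0],[-12,0,-3,0],[-14.5,0,-3,0],[-14.5,0,-3,0],[-14.5,0,-3,0]]]'; python3 -c "
from cell import get_image
import cv2,numpy as np
a=get_image('top')[140:285,205:290]; b=get_image('scene')[120:260,195:355]
a=cv2.resize(a,None,fx=4,fy=4,interpolation=2);b=cv2.resize(b,None,fx=2.6,fy=2.6,interpolation=2)
c=np.zeros((580,770,3),np.uint8);c[:,:340]=a;c[:b.shape[0],350:350+b.shape[1]]=b;cv2.imwrite('pics/c6.png',c)"
```

```text
clock: 12.3
eef_pos: [415.6, -100.0, 149.4]
tool_rot: [-3.142, 0.0, -0.056]
force: [0.9, 0.3, -0.5]
width: 25.4
gripper_force: 0.0
```

View pics/c6.png

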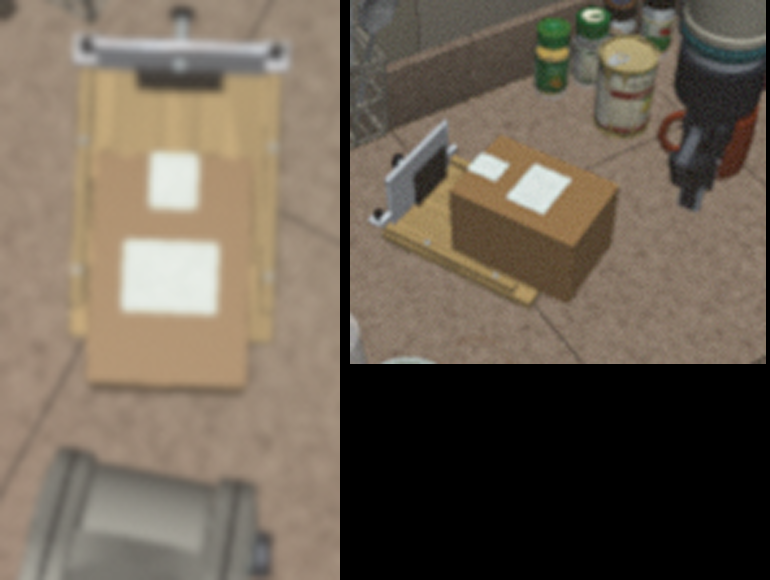

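The carton lies on the tray. Its upper-face corners in the crop are (97,150), (250,157), (244,386) and (87,382). The fingertip is at (690,205).

```bash
python3 - <<'E'
from h import *
C=np.array([at("top",(u/4+204.6,v/4+139.6),110) for u,v in((97,150),(250,157),(244,386),(87,382))])
print([np.round(tray(c),1) for c in C]); 
for a,b in((3,0),(2,1),(1,0),(2,3)): v=C[b]-C[a];print(np.linalg.norm(v).round(1),np.arctan2(v[1],v[0]).round(3))
print("near mid",(C[2]+C[3])/2,"far mid",(C[0]+C[1])/2)
for z in(150,160,170,180,190,200):print(z,((px("scene",(415.6,-80,z))-[195,120])*2.6+[350,0]).round(0),((px("scene",(415.6,-120,z))-[195,120])*2.6+[350,0]).round(0))
n=((C[2]+C[3])/2); to(n[0]-11-25,n[1],30)
E
```

```text
[array([113.9,  49.5]), array([111.9, -50.1]), array([-36.7, -49.6]), array([-36.8,  50.8])]
150.7 -0.064
148.6 -0.058
99.7 1.496
100.4 1.517
near mid [ 516.23318108 -106.61016086] far mid [ 665.63545251 -115.73543954]
150 [684. 239.] [698. 213.]
160 [685. 232.] [700. 205.]
170 [687. 225.] [701. 198.]
180 [688. 218.] [703. 191.]
190 [690. 210.] [704. 184.]
200 [691. 203.] [706. 176.]
shift cm [ 6.2   0.3  11.95] turn deg 0.01
```

```bash
python3 -m inch '[[[2,0.2,1,0],[5,0.2,4,0],[5,0.2,7,0],[5,0.2,10,0],[5,0.2,12,0],[5,0.2,13,0],[5,0.2,13.5,0],[5,0.2,13.8,0]]]' 5;  python3 -m inch '[[[0,0,0,0],[0,0,0,0]]]'; python3 -c "
from h import *
from cell import sensors
s=sensors.read_state();print(tray(s['eef_pos']),s['force']);to(465,-104.2,10)"
```

```text
clock: 13.07
eef_pos: [467.4, -104.8, 10.5]
tool_rot: [-3.142, -0.0, -0.055]
force: [0.4, -0.1, 1.1]
width: 50.5
gripper_force: 0.0
clock: 13.23
eef_pos: [467.7, -104.9, 11.8]
tool_rot: [3.141, -0.002, -0.055]
force: [0.4, -1.2, 1.0]
width: 49.9
gripper_force: 0.0
(np.float64(-85.32612420611643), np.float64(-0.43800265196050847)) [ 0.38753253 -1.15128963  0.95396573]
shift cm [-0.27 -0.06  0.18] turn deg 0.01
```

```bash
python3 -m inch '[[[1,0,0,0],[2,0,0,0],[2.7,0,0,0],[3,0,0,0],[3.2,0,0,0],[3.4,0,0,0]]]'; python3 -m inch '[[[0.2,0,0,0],[0.4,0,0,0],[0.6,0,0,0]]]'; python3 -m inch '[[[0.2,0,0,0],[0.4,0,0,0],[0.6,0,0,0]]]'
```

```text
clock: 13.73
eef_pos: [500.4, -106.6, 11.3]
tool_rot: [3.142, 0.0, -0.055]
force: [-0.2, 0.1, 0.3]
width: 49.7
gripper_force: 0.0
clock: 13.98
eef_pos: [505.0, -106.9, 10.7]
tool_rot: [-3.141, 0.003, -0.055]
force: [-3.1, 0.7, 0.1]
width: 49.9
gripper_force: 0.0
clock: 14.23
eef_pos: [512.7, -107.2, 10.8]
tool_rot: [-3.142, 0.0, -0.055]
force: [-2.3, 0.4, -1.2]
width: 49.9
gripper_force: 0.0
```

Sliding at about 2.5 N. The bumper is expected around TCP x ≈ 548.

```bash
python3 -m inch '[[[0.2,0,0,0],[0.4,0,0,0],[0.6,0,0,0],[0.8,0,0,0]]]'; python3 -m inch '[[[0.2,0,0,0],[0.4,0,0,0],[0.6,0,0,0],[0.8,0,0,0]]]'; python3 -m inch '[[[0.15,0,0,0],[0.3,0,0,0],[0.45,0,0,0],[0.6,0,0,0]]]'
```

```text
clock: 14.57
eef_pos: [520.8, -107.7, 10.9]
tool_rot: [-3.142, -0.0, -0.055]
force: [-2.0, 0.0, -0.5]
width: 50.1
gripper_force: 0.0
clock: 14.9
eef_pos: [528.8, -108.2, 10.9]
tool_rot: [3.142, 0.0, -0.055]
force: [-3.1, -0.2, -1.1]
width: 50.0
gripper_force: 0.0
clock: 15.23
eef_pos: [534.6, -108.5, 10.9]
tool_rot: [-3.142, 0.0, -0.055]
force: [-2.4, -0.0, -0.4]
width: 50.0
gripper_force: 0.0
```

```bash
for i in 1; do python3 -m inch '[[[0.15,0,0,0],[0.3,0,0,0],[0.45,0,0,0]]]'; python3 -m inch '[[[0.1,0,0,0],[0.2,0,0,0],[0.3,0,0,0]]]';python3 -m inch '[[[0.1,0,0,0],[0.2,0,0,0],[0.2,0,0,0]]]'; done
```

```text
clock: 15.48
eef_pos: [539.1, -108.7, 10.9]
tool_rot: [-3.142, 0.0, -0.055]
force: [-2.1, -0.9, -0.2]
width: 50.3
gripper_force: 0.0
clock: 15.73
eef_pos: [541.9, -108.9, 10.9]
tool_rot: [-3.142, 0.0, -0.055]
force: [-2.3, 0.8, 1.1]
width: 49.6
gripper_force: 0.0
clock: 15.98
eef_pos: [544.5, -109.1, 10.9]
tool_rot: [3.142, -0.001, -0.055]
force: [-1.9, -0.4, 0.3]
width: 50.0
gripper_force: 0.0
```

```bash
python3 -m inch '[[[0.1,0,0,0],[0.2,0,0,0]]]'; python3 -m inch '[[[0.1,0,0,0],[0.2,0,0,0]]]';python3 -m inch '[[[0.1,0,0,0],[0.2,0,0,0]]]'
```

```text
clock: 16.15
eef_pos: [545.8, -109.1, 10.9]
tool_rot: [-3.142, 0.0, -0.055]
force: [-2.4, -0.1, 1.1]
width: 50.2
gripper_force: 0.0
clock: 16.32
eef_pos: [548.2, -109.2, 10.9]
tool_rot: [-3.142, -0.0, -0.055]
force: [-3.0, 0.2, 0.8]
width: 50.3
gripper_force: 0.0
clock: 16.48
eef_pos: [550.1, -109.3, 10.9]
tool_rot: [-3.142, 0.0, -0.055]
force: [-2.2, 0.1, -0.4]
width: 49.8
gripper_force: 0.0
```

```bash
python3 -m inch '[[[0.1,0,0,0],[0.2,0,0,0]]]'; python3 -m inch '[[[0.1,0,0,0],[0.2,0,0,0]]]'
```

```text
clock: 16.65
eef_pos: [552.1, -109.4, 10.9]
tool_rot: [-3.142, -0.0, -0.055]
force: [-2.5, 0.4, 0.8]
width: 50.2
gripper_force: 0.0
clock: 16.82
eef_pos: [554.1, -109.6, 10.9]
tool_rot: [3.142, -0.0, -0.055]
force: [-3.0, -0.9, 0.2]
width: 49.8
gripper_force: 0.0
```

```bash
python3 -m inch '[[[0.1,0,0,0],[0.2,0,0,0]]]'; python3 -m inch '[[[0.1,0,0,0],[0.2,0,0,0]]]'
```

```text
clock: 16.98
eef_pos: [556.1, -109.7, 10.9]
tool_rot: [-3.142, 0.0, -0.055]
force: [-3.4, 0.6, 0.8]
width: 49.9
gripper_force: 0.0
clock: 17.15
eef_pos: [558.1, -109.8, 10.9]
tool_rot: [3.142, 0.0, -0.055]
force: [-2.9, 1.0, 1.0]
width: 49.8
gripper_force: 0.0
```

```bash
python3 -m inch '[[[0.1,0,0,0],[0.2,0,0,0]]]'; python3 -m inch '[[[0.1,0,0,0],[0.1,0,0,0]]]'; python3 -m inch '[[[0.1,0,0,0],[0.1,0,0,0]]]'
```

```text
clock: 17.32
eef_pos: [558.7, -109.8, 10.7]
tool_rot: [-3.141, 0.003, -0.055]
force: [-6.9, 0.4, 1.3]
width: 50.4
gripper_force: 0.0
clock: 17.48
eef_pos: [558.5, -109.7, 10.5]
tool_rot: [-3.141, 0.005, -0.055]
force: [-6.7, -0.3, 1.8]
width: 49.9
gripper_force: 0.0
clock: 17.65
eef_pos: [558.4, -109.7, 10.3]
tool_rot: [-3.141, 0.007, -0.055]
force: [-9.2, 0.7, 1.9]
width: 50.1
gripper_force: 0.0
```

Stop found: the TCP halts at 558.5 while the force climbs to about 8 N (2.5 + 5). I'll hold here.

```bash
python3 -m inch '[[[0,0,0,0],[0,0,0,0],[0,0,0,0]]]'; python3 -m inch '[[[0,0,0,0],[0,0,0,0],[0,0,0,0]]]'
```

```text
clock: 17.9
eef_pos: [558.4, -109.7, 10.3]
tool_rot: [-3.141, 0.007, -0.056]
force: [-8.2, 0.6, 2.3]
width: 50.0
gripper_force: 0.0
clock: 18.15
eef_pos: [558.4, -109.7, 10.3]
tool_rot: [-3.141, 0.007, -0.055]
force: [-8.4, 0.9, 3.2]
width: 49.9
gripper_force: 0.0
```

Held at about 8.3 N. I'll retreat straight back, then check.

```bash
python3 -m inch '[[[-0.3,0,0,0],[-1,0,0,0],[-3,0,0,0],[-6,0,0,0],[-9,0,0,0],[-12,0,-3,0],[-12,0,-6,0],[-12,0,-6,0]]]'; python3 -c "
from cell import get_image
import cv2,numpy as np
a=get_image('top')[140:285,205:290]; b=get_image('scene')[120:260,195:355]
a=cv2.resize(a,None,fx=4,fy=4,interpolation=2);b=cv2.resize(b,None,fx=2.6,fy=2.6,interpolation=2)
c=np.zeros((580,770,3),np.uint8);c[:,:340]=a;c[:b.shape[0],350:350+b.shape[1]]=b;cv2.imwrite('pics/c7.png',c)"
```

```text
clock: 18.82
eef_pos: [443.8, -104.1, 74.9]
tool_rot: [3.141, -0.007, -0.056]
force: [1.8, -1.1, 0.4]
width: 50.0
gripper_force: 0.0
```

View pics/c7.png

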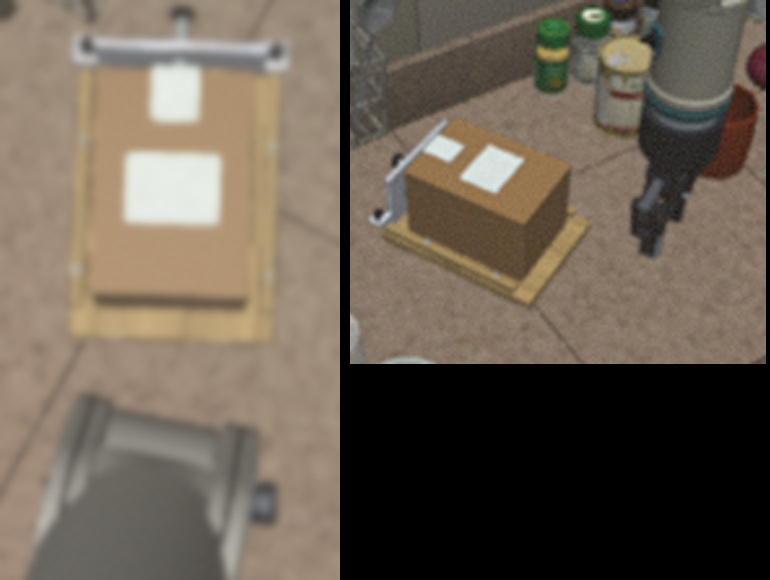

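The carton lies flat between the rails, with its near edge (93,297)–(248,301) parallel to the tray front and no overhang. Its top end is at the bumper, and the arm is clear.

```bash
python3 -c "
from cell import order
print(order.finish_job())"
```

```text
the job is handed in; nothing more can be done
None
```

The carton lies flat and square in the tray with its top end against the bumper (pressed there at about 8 N, roughly 5 N over the 2.5–3 N it took to slide), the bystanders were left untouched, and the job is handed in; no verdict was reported back.

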